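# Take the black pressing roller out of its stand

## Task

The black rubber pressing roller is due for cleaning: flip the orange cam lever of its plywood stand fully open (over towards the robot) while the roller still sits in its place. Then hold the black roller, draw it forward along its slots, lower it out through their open lower ends and set it, still held, in the cork cradle at the foot of the same stand. Let go of it there with the lever left open, and leave the green roller in the other stand where it is.

Things in the scene. Friction and masses are not known exactly. Their poses are not given: they have to be found in the camera images.
- stand_black: Fixed plywood stand of the black roller, 130x168x96 mm. Origin on the table under its centre; x away from the robot, y left, z up. In mm: two 9 thick cheeks, inner faces y=+-75, open between and above. L slot in each: level run z 70-86, x 22 (shut back) to -34; at x -34 to -4 a channel goes down, open below z=50. Cork V cradle (|y| 32-48, up to z 26) seats the roller's axis at x=-19, z=36.
- lever_black (a joint): Orange cam lever outside that stand's +y cheek, y 86-98 mm; pivot along y at x=-46, z=76 (stand frame, mm). At 0 (shut) its 14 wide handle stands up, top 80 above the pivot, and its lobe points to +x, blocking the axle. Grows (rad) as the handle tips to -x, towards the robot, to its stop at 1.5; open from 1.1. Takes 2 N at 60 mm, stays where left. Starts at 0-0.2.
- roller_black: Black rubber roller, 44 mm diameter, 120 long, with a 12 mm steel axle, 204 long; 0.2-0.4 kg. Origin at its centre, y along the axle; x and z turn as it rolls. Starts at the back of its slots, axis at x=15, z=76 mm in the stand's frame. Grip it from above across its diameter, at mid length: there all is free down to the base plate (8 mm thick).
- roller_green: The other roller, green, same size, in a stand of the same kind: to be left alone. Origin at its centre, y along its axle.

How it is judged:
By the outcome, as a careful person would: the job done as asked, in the order asked, and still so for the second after the job is handed in, with the robot touching nothing.
It also fails if it takes over 48 s, if anything falls off the work surface, if the arm or the gripper's body presses on something with over 40 N, if the wrist force passes 120 N, or if a joint passes its speed limit or range.

## Robot

A 6-joint arm with a two-finger parallel gripper is mounted at the origin on the work surface. World frame = base frame: x ahead of the robot, y to its left, z up, the work surface at z = 0. Lengths are in m, angles in degrees, forces in N, time in s.
With the tool pointing down it reaches from about 0.275 to 0.975 m from the base axis. Payload 8.4 kg.
Tool frame: the origin (TCP) lies at the very end of the fingers, on their centre line; the grasp point (between the pads) lies behind it (env.grip_depth is the z of the grasp point in the tool frame, in m); z points along the fingers, x is the direction in which the jaws open and shut, and the axes are right-handed (so a half turn about z gives the same grasp; the last joint's range is limited). The gripper opens to 92 mm and grips with 3 to 60 N. Pads are 20 mm wide; open, the fingers measure 128 mm over their backs; the gripper's body (75 mm by 189 mm) begins 69 mm behind the grasp point.
Start: joints at [-72.101, 20.225, 93.587, -0, 66.188, -0.138], TCP at [0.194, -0.594, 0.215] pointing down, gripper open.
Joint ranges: [-150.9, 150.9], [-52.94, 120.26], [3.33, 152.33], [-74.26, 254.26], [0, 154.13], [-172.89, 172.89]. Speed limits (degrees/s): [127.2, 127.2, 159.86, 180, 180, 180].

## Interface

Orientations are given as [roll, pitch, yaw] about the fixed x, y, z axes, in that order (R = Rz(yaw) Ry(pitch) Rx(roll)).
In Python, from cell import env gives the robot as it stands.
- The arm moves only by the tool servo_tool, never from a script. Its arguments are lists of equal length, an entry for each row: "offset": the shift along the tool's x, y, z in cm, a list of three; "roll": the turn about the tool's z in degrees. A call has 1 to 12 rows; each row shifts and turns the commanded pose from where the row before left it, along the tool's axes as they then stand; what a row does not reach is not made up. A row lasts 1/8 s, in which the tool goes at most 62.5 mm and 10.7 degrees, less where a joint would pass 70% of its speed; a pose out of reach is approached as far as the arm can. A call is refused whole if a number of a shift passes 6.25 or a number of a turn 10.7, either way. A call with a gripper value outside its range is refused whole. "hand" is the opening, from 0 (shut) to 1 (fully open), set as the call begins (left out, the last holds). The fingers move at their own pace and stop on an object; the grip force is fixed at half the most. Time passes only in rows, so rows that do not move let the fingers close. It gives the time, the measured TCP pose, the force and the opening at its end, in the units of the state.
- env.observe(): the state, without advancing time (a new reading comes with each control period).
- env.get_image(name): name is "scene" or "top"; returns (picture, depth): 480x640x3 uint8, red, green, blue; 480x640 float32, m along the optical axis (not along the pixel's ray), 0 where there is no reading.
- env.calibration(name): a dict with "intrinsics" (3x3 intrinsics, pixels), "rvec" (rotation vector, rad) and "tvec" (3), from world to camera coordinates, as OpenCV has them. Camera axes: x right, y down, z forward; pixel columns grow to the right and rows downward; lengths in m; the calibration is good to about 2 mm. A picture is of the moment at which its call begins. calibration takes no time and is no camera call.
- env.close_job(): hands the job in, once; it reports no verdict.
Trained networks look in the newest picture that a camera, given by its name, has taken for a name from the list of things; names that differ only in an ending like _2 or _b are one class to them, and where a whole thing is asked for, a point or a joint stands for the part that bears it (a point fixed in the world has none). Each returns a list of dicts, best first, with "p" (0 to 1); they miss things now and then, are a little off and sometimes report something else, mostly with a low value. They report only what shows in the picture. A call takes as long as a camera call.
- env.trace(camera, target): "region" (480x640 bool, what is visible of it) and "box" ([left, top, width, height] in pixels, round what is visible of it).
- env.landmark_of(camera, target): "location" ([row, column] in pixels: a listed point, or the origin of a listed thing).
The state is a dict: "time": time; "joint_positions": joint angles; "dq": joint speeds; "effort": joint torques, N m; "tcp_pos": TCP position; "ee_rot": TCP orientation; "wrist_force": force on the tool from outside, world axes, zero at the start; "ft_torque": the same for the moment, N m; "gripper_width": finger opening in m.
Only numpy, scipy, OpenCV 4.12 (cv2) and the standard library are available. Lean on these libraries where they do the work, as an engineer would, in place of code of your own. Each camera call takes 0.05 s, during which the arm holds its last target. There are 200 camera calls.

## Working session

There is one attempt and no reset: what is moved stays moved. The work goes in short steps, Python scripts to look and compute and a tool call to move; the robot and the scene stay as the last step left them, time stands still between calls to the robot, and variables do not carry over. Pictures are saved under pics/ and viewed, about 8 in all and at most 12, crops included, and the job is handed in when it is done.

Besides the shell and the picture viewer there is one more tool, called after ">>>" as name(argument=value, ...) on one line, values as JSON. servo_tool: Moves the arm, as the interface text tells. Its arguments: {"type":"object","properties":{"offset":{"type":"array","items":{"type":"array","items":{"type":"number"}}},"roll":{"type":"array","items":{"type":"number"}},"hand":{"type":"number"}},"required":["offset","roll"]}

```bash
mkdir -p pics; ls; cat > h.py <<'E'
import numpy as np, cv2
from cell import env
def cam(n):
    c=env.calibration(n); R=cv2.Rodrigues(np.array(c["rvec"],float))[0]
    return np.array(c["intrinsics"],float),R,np.array(c["tvec"],float).ravel()
def world(n,r,c,d):
    K,R,t=cam(n); r,c,d=map(np.asarray,(r,c,d))
    p=np.stack([(c-K[0,2])/K[0,0]*d,(r-K[1,2])/K[1,1]*d,d],-1)
    return (p-t)@R
def pix(n,P):
    K,R,t=cam(n); p=np.atleast_2d(P)@R.T+t; q=p@K.T; return q[:,:2]/q[:,2:]
def save(n,im,f): cv2.imwrite(f"pics/{f}.png",im[:,:,::-1])
E
python3 - <<'E'
from h import *
ims={}
for n in("scene","top"):
    im,d=env.get_image(n); ims[n]=im; save(n,im,n+"0"); np.save(n+"_d.npy",d)
    K,R,t=cam(n); print(n,"campos",(-R.T@t).round(3))
    for k in("stand_black","roller_black","roller_green","lever_black"):
        for o in env.trace(n,k)[:2]:
            m=o["region"]&(d>0); r,c=np.nonzero(m)
            if len(r): 
                P=world(n,r,c,d[m]); print(k,"p",round(o["p"],2),o["box"],"med",np.median(P,0).round(3),"lo",np.percentile(P,2,0).round(3),"hi",np.percentile(P,98,0).round(3))
        for o in env.landmark_of(n,k)[:2]: print("  lm",k,round(o["p"],2),o["location"])
s=env.observe(); print(s["time"],s["tcp_pos"],s["ee_rot"],env.grip_depth)
E
```

```text
pics
scene campos [ 1.013 -0.161  0.707]
stand_black p 0.78 [379.7, 116.4, 147.4, 149.0] med [0.657 0.237 0.02 ] lo [0.564 0.143 0.003] hi [0.699 0.333 0.138]
  lm stand_black 0.82 [223.1, 441.1]
roller_black p 0.95 [392.6, 179.7, 130.3, 47.5] med [0.658 0.222 0.091] lo [0.628 0.137 0.068] hi [0.678 0.304 0.098]
  lm roller_black 0.96 [205.4, 458.8]
roller_green p 0.7 [73.2, 278.8, 159.2, 53.6] med [ 0.627 -0.218  0.091] lo [ 0.593 -0.307  0.066] hi [ 0.649 -0.13   0.098]
  lm roller_green 0.8 [304.9, 155.1]
lever_black p 0.9 [499.1, 115.8, 18.8, 64.9] med [0.605 0.328 0.121] lo [0.59  0.324 0.083] hi [0.653 0.339 0.155]Traceback (most recent call last):
  File "<stdin>", line 11, in <module>
ValueError: it knows: roller_black, roller_green, stand_black
```

```bash
python3 - <<'E'
from h import *
n="top"
im,d=env.get_image(n); save(n,im,n+"0")
K,R,t=cam(n); print(n,"campos",(-R.T@t).round(3))
for k in("stand_black","roller_black","roller_green","lever_black"):
    for o in env.trace(n,k)[:2]:
        m=o["region"]&(d>0); r,c=np.nonzero(m)
        if len(r): 
            P=world(n,r,c,d[m]); print(k,"p",round(o["p"],2),o["box"],"med",np.median(P,0).round(3),"lo",np.percentile(P,2,0).round(3),"hi",np.percentile(P,98,0).round(3))
        if k!="stand_black":
            q=P[P[:,2]>(.085 if 'roll' in k else .12)]; 
            if len(q)>5: print("   rect",cv2.minAreaRect((q[:,:2]*1000).astype(np.float32)))
    if k!="lever_black":
        for o in env.landmark_of(n,k)[:2]: print("  lm",k,round(o["p"],2),o["location"])
# stand tops
K,R,t=cam(n); r,c=np.nonzero(d>0); P=world(n,r,c,d[d>0])
q=P[(abs(P[:,2]-.096)<.004)&(P[:,1]>.1)&(P[:,1]<.37)&(P[:,0]>.5)&(P[:,0]<.8)]
print(len(q),q.min(0),q.max(0),cv2.minAreaRect((q[:,:2]*1000).astype(np.float32)))
s=env.observe(); print(s["time"],s["tcp_pos"],s["ee_rot"],env.grip_depth)
a=cv2.imread("pics/scene0.png"); cv2.imwrite("pics/both0.png",cv2.resize(np.vstack([a,im[:,:,::-1]]),(450,600)) if 0 else cv2.resize(np.hstack([a,im[:,:,::-1]]),(800,300)))
E
```

```text
top campos [0.461 0.021 0.799]
stand_black p 0.91 [97.3, 171.5, 167.7, 106.9] med [0.61 0.25 0.01] lo [0.561 0.143 0.004] hi [0.695 0.328 0.137]
  lm stand_black 0.55 [224.8, 206.2]
roller_black p 0.9 [130.9, 187.2, 129.6, 40.4] med [0.644 0.225 0.094] lo [0.622 0.141 0.079] hi [0.671 0.299 0.099]
   rect ((648.0499267578125, 228.46815490722656), (142.60684204101562, 41.40522384643555), 80.00020599365234)
  lm roller_black 0.68 [207.3, 195.9]
roller_green p 0.91 [430.4, 201.1, 146.1, 46.7] med [ 0.613 -0.215  0.093] lo [ 0.587 -0.293  0.075] hi [ 0.643 -0.13   0.099]
   rect ((620.1958618164062, -205.53944396972656), (169.71868896484375, 41.04176330566406), 76.2438735961914)
  lm roller_green 0.68 [223.4, 499.8]
lever_black p 0.92 [95.7, 201.4, 37.2, 41.3] med [0.601 0.326 0.111] lo [0.59  0.32  0.082] hi [0.651 0.336 0.157]
   rect ((597.14404296875, 330.2354736328125), (12.17105770111084, 17.64496612548828), 77.73765563964844)
2866 [0.56210842 0.14051899 0.09200784] [0.79992634 0.36976981 0.09999451] ((658.4375610351562, 266.2063903808594), (288.4657897949219, 176.13168334960938), 50.35725402832031)
0.8 [ 0.19350397 -0.59429703  0.21458989] [ 1.79998551e+02 -1.17388914e-03 -7.19615631e+01] -0.0187
```

View pics/top0.png

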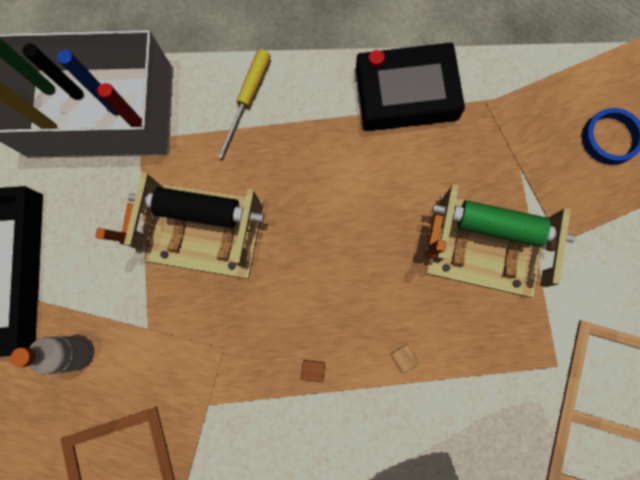

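View pics/scene0.png

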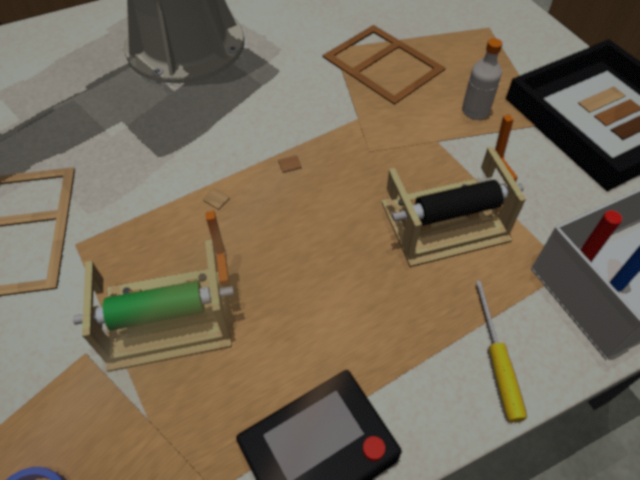

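Top view: black stand at about (200,225), with its lever at (115,235) sticking out on the left, and the green stand at (500,240). Next I fit the stand frame.

```bash
cat > fit.py <<'E'
from h import *
from scipy.optimize import least_squares
def clouds():
    A={}
    for n in("scene","top"):
        im,d=env.get_image(n)
        for k in("roller_black","stand_black","lever_black"):
            o=env.trace(n,k)
            if o:
                m=o[0]["region"]; m=cv2.erode(m.astype(np.uint8),np.ones((3,3)) if k!="lever_black" else np.ones((1,1)))>0
                m&=d>0; r,c=np.nonzero(m); A[n,k]=world(n,r,c,d[m])
    return A
def fr(P,x,y,yaw):
    c,s=np.cos(yaw),np.sin(yaw); q=P[:,:2]-[x,y]; return np.c_[q@[c,s],q@[-s,c],P[:,2]]
E
python3 - <<'E'
from fit import *
A=clouds()
for cams in (("scene",),("top",),("scene","top")):
    R=np.vstack([A[n,"roller_black"] for n in cams]); S=np.vstack([A[n,"stand_black"] for n in cams]); S=S[S[:,2]>.06]
    def f(p):
        r=fr(R,*p[:3]); b=r[abs(r[:,1])<.056]
        w=np.where(abs(r[:,1])<.056,1,0)
        e1=w*(np.hypot(r[:,0]-.015,r[:,2]-.076-p[3])-.022)
        s=fr(S,*p[:3]); e2=np.maximum(abs(abs(s[:,1])-.0795)-.0045,0)
        e3=np.maximum(abs(s[:,0])-.065,0)
        return np.r_[e1,np.clip(e2,0,.01),np.clip(e3,0,.01)]
    g=least_squares(f,[.635,.23,-np.radians(10),0],loss="soft_l1",f_scale=.002,x_scale=[.01,.01,.1,.01])
    print(cams,g.x[:2].round(4),np.degrees(g.x[2]).round(2),g.x[3].round(4),"rms",np.sqrt(np.mean(g.fun**2)).round(4))
    r=fr(R,*g.x[:3]); b=r[np.hypot(r[:,0]-.015,r[:,2]-.076)>.016]; print(" rubber y",np.percentile(b[:,1],[1,99]).round(3),"all y",r[:,1].min().round(3),r[:,1].max().round(3))
    s=fr(S,*g.x[:3]); 
    for sg in(1,-1):
        c=s[s[:,1]*sg>.06]; print(" cheek",sg,np.percentile(c,[2,50,98],axis=0).round(3).tolist())
for n in("scene","top"):
    l=fr(A[n,"lever_black"],*g.x[:3]); h=l[l[:,2]>.1]; 
    print(n,"lever y",np.percentile(h[:,1],[2,50,98]).round(3),"top",h[h[:,2]>h[:,2].max()-.006].mean(0).round(3), "line x-z",np.polyfit(h[:,2],h[:,0],1).round(3))
E
```

```text
('scene',) [0.6345 0.2337] -11.14 -0.0008 rms 0.0023
 rubber y [-0.06   0.058] all y -0.103 0.098
 cheek 1 [[-0.056, 0.073, 0.062], [-0.03, 0.078, 0.094], [0.049, 0.094, 0.153]]
 cheek -1 [[-0.05, -0.086, 0.061], [0.011, -0.084, 0.091], [0.052, -0.076, 0.097]]
('top',) [0.6343 0.2319] -10.8 -0.0003 rms 0.0015
 rubber y [-0.06   0.057] all y -0.102 0.098
 cheek 1 [[-0.059, 0.073, 0.063], [-0.025, 0.079, 0.095], [0.044, 0.094, 0.156]]
 cheek -1 [[-0.057, -0.086, 0.061], [-0.004, -0.083, 0.095], [0.047, -0.076, 0.098]]
('scene', 'top') [0.6343 0.2327] -11.04 -0.0006 rms 0.002
 rubber y [-0.061  0.058] all y -0.103 0.099
 cheek 1 [[-0.059, 0.072, 0.063], [-0.027, 0.078, 0.094], [0.048, 0.094, 0.155]]
 cheek -1 [[-0.055, -0.086, 0.061], [0.003, -0.083, 0.094], [0.052, -0.076, 0.098]]
scene lever y [0.084 0.088 0.097] top [-0.054  0.09   0.154] line x-z [-0.149 -0.031]
top lever y [0.083 0.084 0.094] top [-0.057  0.088  0.155] line x-z [-0.125 -0.038]
```

>>> servo_tool(offset=[[0, 0, -3], [0, 0, -3], [0, 0, 0], [0, 0, 0], [0, 0, 0], [0, 0, 0], [0, 0, 0]], roll=[-10.7, -10.7, -10.7, -10.7, -10.7, -7.5, 0], hand=0)

```text
time: 2.08
tcp_pos: [0.1935, -0.5943, 0.2746]
ee_rot: [-180.0, 0.0, -11.0]
wrist_force: [0.5, -0.3, 0.7]
gripper_width: 0.0243
```

>>> servo_tool(offset=[[1.49, -5.82, 0], [1.49, -5.82, 0], [1.49, -5.82, 0], [1.49, -5.82, 0], [1.49, -5.82, 0], [1.49, -5.82, 0], [1.49, -5.82, 0], [1.49, -5.82, 0], [1.49, -5.82, 0], [1.49, -5.82, 0], [1.49, -5.82, 0], [1.49, -5.82, 0]], roll=[0, 0, 0, 0, 0, 0, 0, 0, 0, 0, 0, 0])

```text
time: 3.58
tcp_pos: [0.5026, 0.0594, 0.2749]
ee_rot: [-180.0, -0.0, -11.2]
wrist_force: [0.7, -0.4, 0.3]
gripper_width: 0.0004
```

>>> servo_tool(offset=[[1.49, -5.8, 0], [1.49, -5.8, 0], [1.49, -5.8, 0], [1.49, -5.8, 0], [1.49, -5.8, 0], [0, 0, 0], [0, 0, 0]], roll=[0, 0, 0, 0, 0, 0, 0])

```text
time: 4.45
tcp_pos: [0.6298, 0.3276, 0.274]
ee_rot: [179.9, 0.0, -11.1]
wrist_force: [0.4, 0.2, -0.5]
gripper_width: 0.0007
```

>>> servo_tool(offset=[[0, 0, 5], [0, 0, 4], [0, 0, 3], [0, 0, 2], [0, 0, 1.2], [0, 0, 0]], roll=[0, 0, 0, 0, 0, 0])

```text
time: 5.2
tcp_pos: [0.6301, 0.3275, 0.1225]
ee_rot: [180.0, 0.0, -11.0]
wrist_force: [0.4, 0.3, -0.2]
gripper_width: 0.0006
```

```bash
cat > see.py <<'E'
import sys
from h import *
out=[]
for n,(r,c) in (("scene",(60,340)),("top",(120,50))):
    im,d=env.get_image(n); out.append(cv2.resize(im[r:r+220,c:c+220 if n=="top" else c+220],(400,400),interpolation=cv2.INTER_CUBIC))
save("",np.hstack(out),sys.argv[1])
s=env.observe(); print(s["time"],s["tcp_pos"],s["wrist_force"])
E
python3 see.py lev1
```

```text
5.3 [0.63080207 0.32814259 0.12374634] [0.15075986 1.5941525  0.28530693]
```

View pics/lev1.png

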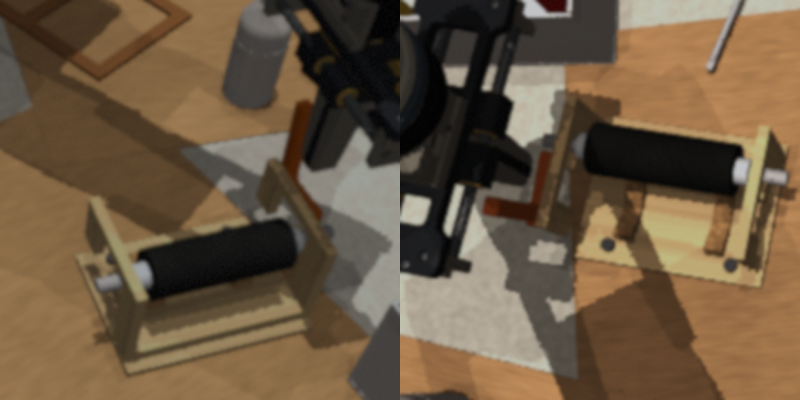

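The closed fingers stand just behind the lever handle (crop at (320,130) in scene, (500,150) in top). I check how tall the bottle nearby is before pushing.

```bash
python3 - <<'E'
from h import *
d=np.load("scene_d.npy"); m=np.zeros_like(d,bool); m[36:125,460:505]=1; m&=d>0
r,c=np.nonzero(m); P=world("scene",r,c,d[m]); P=P[P[:,2]>.03]; print(P.min(0),P.max(0),P[P[:,2]>.1].mean(0))
E
```

```text
[0.41932818 0.32537449 0.03012658] [0.60005102 0.44632797 0.15435956] [0.45068979 0.41735929 0.12538542]
```

>>> servo_tool(offset=[[-1, 0, 0.2], [-1, 0, 0.2], [-1, 0, 0.3], [-1, 0, 0.4], [-1, 0, 0.6], [-1, 0, 0.7], [-0.6, 0, 0.7], [0, 0, 0], [0, 0, 0]], roll=[0, 0, 0, 0, 0, 0, 0, 0, 0])

```text
time: 6.42
tcp_pos: [0.5648, 0.3404, 0.0912]
ee_rot: [180.0, 0.1, -11.0]
wrist_force: [0.4, 0.1, -0.3]
gripper_width: 0.0008
```

```bash
python3 see.py lev2; python3 - <<'E'
from fit import *
A=clouds()
for n in("scene","top"):
    if (n,"lever_black") in A:
        l=fr(A[n,"lever_black"],.634,.231,np.radians(-11)); print(n,len(l),np.percentile(l,[2,50,98],axis=0).round(3).tolist())
E
```

```text
6.525 [0.56525381 0.34036222 0.09147055] [-1.01511669 -0.0335328  -0.25790317]
scene 470 [[-0.123, 0.085, 0.076], [-0.069, 0.088, 0.091], [-0.034, 0.098, 0.127]]
top 685 [[-0.125, 0.084, 0.0], [-0.071, 0.087, 0.09], [-0.037, 0.12, 0.127]]
```

View pics/lev2.png

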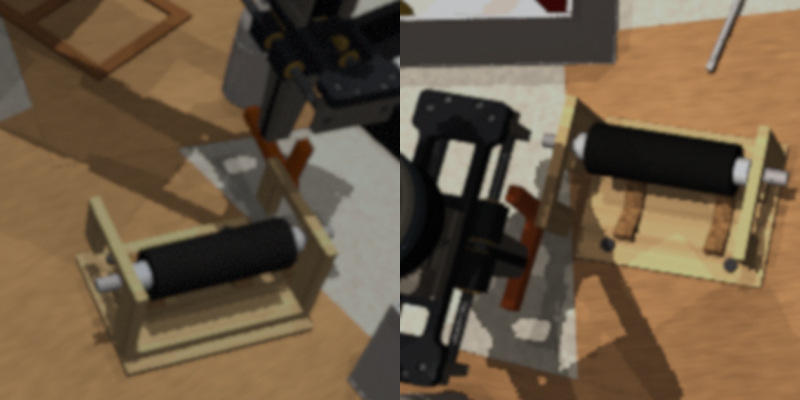

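Lever handle is now lying nearly level towards the robot (crop (515,270) top), lobe up. One small further push, then over the roller.

>>> servo_tool(offset=[[0, 0, 0.3], [0, 0, 0], [0, 0, -2], [0, 0, -4], [0, 0, -5], [0, 0, -1]], roll=[0, 0, 0, 0, 0, 0])

```text
time: 7.68
tcp_pos: [0.5673, 0.3416, 0.214]
ee_rot: [-179.7, -0.3, -11.0]
wrist_force: [0.6, 0.7, -0.7]
gripper_width: 0.0003
```

>>> servo_tool(offset=[[3.5, 3.2, 0], [3.5, 3.2, 0], [2.4, 2.2, 0], [1, 0.8, 0], [0, 0, 0], [0, 0, 0], [0, 0, 0]], roll=[0, 0, 0, 0, 0, 0, 0], hand=1)

```text
time: 8.55
tcp_pos: [0.6489, 0.2295, 0.2086]
ee_rot: [-180.0, 0.0, -10.9]
wrist_force: [0.2, 0.4, 0.2]
gripper_width: 0.0682
```

```bash
cat > st.py <<'E'
from fit import *
s=env.observe(); A=clouds()
p=(.634,.231,np.radians(-11))
print("t",s["time"],"tcp stand",fr(np.atleast_2d(s["tcp_pos"]),*p).round(4),s["ee_rot"],s["wrist_force"],s["gripper_width"])
for (n,k),P in A.items():
    l=fr(P,*p)
    if k=="lever_black":
        print(n,"lever",len(l),np.percentile(l,[2,98],axis=0).round(3).tolist())
        h=l[(l[:,0]<-.07)&(l[:,2]>.06)&(l[:,1]<.1)]; 
        if len(h)>10: print("  handle slope dz/dx",np.polyfit(h[:,0],h[:,2],1).round(3))
    if k=="roller_black":
        b=l[(abs(l[:,1])<.056)]; t=b[b[:,2]>b[:,2].max()-.05]
        g=least_squares(lambda q:np.hypot(t[:,0]-q[0],t[:,2]-q[1])-.022,[t[:,0].mean(),t[:,2].max()-.022],loss="soft_l1",f_scale=.002).x
        print(n,"roller axis x,z",g.round(4),"y",l[:,1].min().round(3),l[:,1].max().round(3))
E
python3 st.py
```

```text
t 8.55 tcp stand [[0.015  0.0013 0.2086]] [-1.79991884e+02  1.47996326e-02 -1.08929625e+01] [0.23774592 0.40157165 0.23257342] 0.0682047014122032
scene roller axis x,z [0.0151 0.0752] y -0.1 0.102
scene lever 237 [[-0.123, 0.085, 0.077], [-0.078, 0.097, 0.091]]
  handle slope dz/dx [-0.107  0.075]
top lever 473 [[-0.126, 0.084, 0.033], [-0.056, 0.108, 0.093]]
  handle slope dz/dx [-0.536  0.038]
```

>>> servo_tool(offset=[[0, 0, 2], [0, 0, 2], [0, 0, 3], [0, 0, 3], [0, 0, 3], [0, 0, 2.1], [0, 0, 0], [0, 0, 0]], roll=[0, 0, 0, 0, 0, 0, 0, 0])

```text
time: 9.95
tcp_pos: [0.6502, 0.2286, 0.0582]
ee_rot: [-180.0, -0.0, -11.0]
wrist_force: [-0.2, -0.1, 0.1]
gripper_width: 0.0921
```

>>> servo_tool(offset=[[0, 0, 0], [0, 0, 0], [0, 0, 0], [0, 0, 0], [0, 0, 0], [0, 0, 0], [0, 0, 0], [0, 0, 0]], roll=[0, 0, 0, 0, 0, 0, 0, 0], hand=0)

```text
time: 10.95
tcp_pos: [0.6496, 0.2284, 0.0576]
ee_rot: [180.0, 0.0, -11.0]
wrist_force: [-1.1, -0.3, 1.4]
gripper_width: 0.0433
```

```bash
python3 st.py; python3 see.py grip
```

```text
t 10.95 tcp stand [[0.0158 0.0004 0.0576]] [ 1.79997835e+02  2.22258043e-03 -1.09579748e+01] [-1.1094453  -0.305532    1.40953782] 0.043299085897974675
scene roller axis x,z [0.0156 0.0751] y -0.1 -0.003
scene lever 199 [[-0.112, 0.025, -0.001], [0.032, 0.161, 0.197]]
top roller axis x,z [0.0156 0.0757] y -0.101 -0.007
11.45 [0.64958485 0.22841898 0.05760227] [-0.69991782  0.1479396   1.57841305]
```

View pics/grip.png

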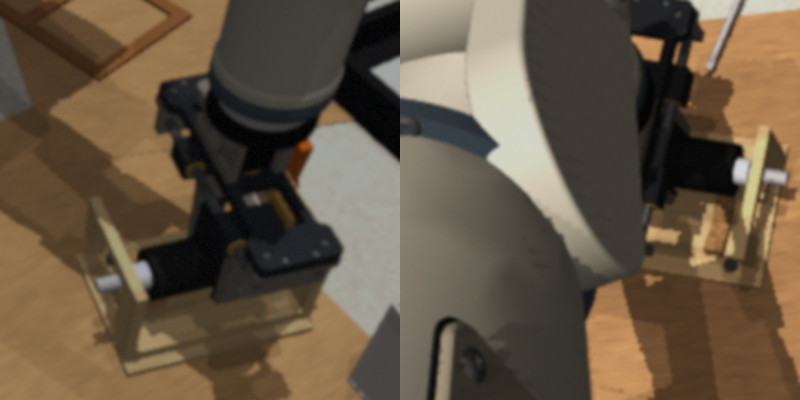

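Roller gripped (43 mm opening, fingers at mid length, crop (230,250) in scene). I lift 2 mm within the slot and draw it forward.

>>> servo_tool(offset=[[0, 0, -0.2], [0, 0, 0], [-0.5, 0, 0], [-0.7, 0, 0], [-0.8, 0, 0], [-0.8, 0, 0], [-0.6, 0, 0], [0, 0, 0], [0, 0, 0]], roll=[0, 0, 0, 0, 0, 0, 0, 0, 0])

```text
time: 12.58
tcp_pos: [0.6165, 0.2349, 0.0597]
ee_rot: [-180.0, -0.0, -11.0]
wrist_force: [0.0, 0.1, -3.4]
gripper_width: 0.0435
```

```bash
python3 st.py
```

```text
t 12.575 tcp stand [[-0.0179  0.0005  0.0597]] [-1.79987529e+02 -2.53863775e-02 -1.09607845e+01] [ 0.02195324  0.10406787 -3.37300827] 0.04350847642760409
scene roller axis x,z [-0.0183  0.0773] y -0.1 -0.005
scene lever 266 [[-0.138, 0.086, -0.001], [-0.035, 0.185, 0.128]]
  handle slope dz/dx [-0.108  0.077]
top roller axis x,z [-0.0183  0.0775] y -0.101 -0.006
```

>>> servo_tool(offset=[[-0.1, 0, 0.3], [0, 0, 0.7], [0, 0, 0.8], [0, 0, 0.8], [0, 0, 0.8], [0, 0, 0.4], [0, 0, 0], [0, 0, 0]], roll=[0, 0, 0, 0, 0, 0, 0, 0])

```text
time: 13.98
tcp_pos: [0.6155, 0.2351, 0.0218]
ee_rot: [-180.0, -0.0, -11.0]
wrist_force: [-0.2, 1.1, -3.3]
gripper_width: 0.0434
```

```bash
python3 st.py
```

```text
t 13.975 tcp stand [[-0.019   0.0005  0.0218]] [-1.79985963e+02 -2.24243946e-02 -1.09640872e+01] [-0.18625427  1.14066711 -3.32357667] 0.04337818004985959
scene roller axis x,z [-0.0192  0.0393] y -0.099 -0.007
scene lever 367 [[-0.128, 0.085, 0.0], [-0.035, 0.154, 0.127]]
  handle slope dz/dx [0.004 0.084]
top roller axis x,z [-0.0193  0.0399] y -0.101 -0.008
```

Axis at z ≈ 39.5 mm, so about 3.5 mm to go.

>>> servo_tool(offset=[[0, 0, 0.15], [0, 0, 0.1], [0, 0, 0.1], [0, 0, 0], [0, 0, 0]], roll=[0, 0, 0, 0, 0])

```text
time: 15.0
tcp_pos: [0.6154, 0.2351, 0.0184]
ee_rot: [-180.0, -0.0, -11.0]
wrist_force: [-0.8, -0.3, 2.1]
gripper_width: 0.0433
```

>>> servo_tool(offset=[[0, 0, 0], [0, 0, 0], [0, 0, 0], [0, 0, 0], [0, 0, 0], [0, 0, 0], [0, 0, 0], [0, 0, 0]], roll=[0, 0, 0, 0, 0, 0, 0, 0], hand=1)

```text
time: 16.0
tcp_pos: [0.6031, 0.2372, 0.0182]
ee_rot: [179.7, 1.2, -11.0]
wrist_force: [-47.6, 15.4, 37.7]
gripper_width: 0.0917
```

>>> servo_tool(offset=[[0, 0, -1], [0, 0, -2], [0, 0, -3], [0, 0, -4], [0, 0, -5], [0, 0, -5], [-3, 5, 0], [-3, 5, 0], [-3, 5, 0], [-3, 5, 0], [0, 0, 0], [0, 0, 0]], roll=[0, 0, 0, 0, 0, 0, 0, 0, 0, 0, 0, 0])

```text
time: 17.5
tcp_pos: [0.4607, 0.0614, 0.2194]
ee_rot: [-179.9, -0.2, -11.0]
wrist_force: [0.5, 0.1, 0.2]
gripper_width: 0.092
```

```bash
python3 st.py; python3 see.py end
```

```text
t 17.5 tcp stand [[-0.1377 -0.1995  0.2194]] [-1.79939587e+02 -1.63364231e-01 -1.10311452e+01] [0.49590251 0.08126783 0.16740114] 0.09202853335985786
scene roller axis x,z [-0.019   0.0356] y -0.1 0.088
scene lever 551 [[-0.124, 0.085, 0.075], [-0.036, 0.098, 0.127]]
  handle slope dz/dx [-0.093  0.076]
top roller axis x,z [-0.0191  0.0362] y -0.174 0.092
top lever 264 [[-0.062, 0.085, 0.021], [-0.037, 0.126, 0.128]]
18.0 [0.45943093 0.06171015 0.21788811] [-0.46286275 -0.21345036  0.26910806]
```

View pics/end.png

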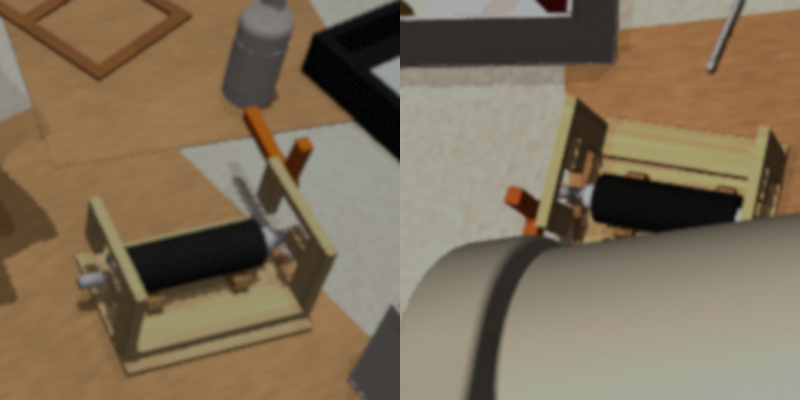

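```bash
python3 -c "
from h import *
print(env.close_job())"
```

```text
the job is handed in; nothing more can be done
None
```

I opened the lever while the roller was still in its place, then moved the black roller into the cork cradle and let go. I handed the job in at about 18 s.

**Final checks:**
- **Roller:** its axis measured x = -19 mm, z = 36 mm in the stand frame from both cameras, which is the cradle seat.
- **Lever:** it is still open. The scene camera puts it at about 1.47 rad. The top camera's view of it was mostly blocked by the arm at the end.
- **Robot:** the gripper is clear of everything and the wrist force is near zero.
- **Green roller:** I never went near its stand, but I did not measure it again at the end.

**One thing went wrong:** opening the gripper fully in the cradle pushed a finger against something, probably the stand's rear cross-piece. The arm was shoved about 12 mm and the wrist force read about 63 N. That reading is under the 120 N wrist limit, but it is a single sample and the peak may have been higher. I believe the contact was on a finger rather than the gripper's body, but I could not confirm that against the 40 N limit. A partial opening would have avoided it. The roller and lever were where they should be afterwards.

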